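# Sweep the mosaic stones off the decorating board into the tray

### The job

Clear the decorating board: gently sweep the three flat mosaic stones along the board and over its edge, with the fingertips, so that all three lie in the open metal tray. Only push the stones - do not pinch, press hard on or lift them - and leave the little plaster bird, the lidded wooden box and the paint jar standing where they are.

Things in the scene. Friction and masses are not known exactly. Their poses are not given: they have to be found in the camera images.
- board: Fixed wooden board on the table, 280 (its x) by 240 (its y) by 36 mm high, flat top 36 mm above the table. Low strips, 8 mm wide and 6 mm above the top, run along its two x edges (local x = -136 and +136 mm); the two y edges (local y = -120 and +120 mm) are open. Origin at the centre of its underside; x roughly away from the robot, y to the left, turned by up to 0.2 rad.
- tray: Fixed, open-topped aluminium tray on the table, 280 (its x) by 110 (its y) by 32 mm high, walls and floor 4 mm thick, so its rim is 4 mm below the board's top. It stands 1 mm beside one of the board's two open y edges, parallel to the board, with its centre 176 mm from the board's: sometimes on the left (+y), sometimes on the right (-y). Origin at the centre of its underside.
- chest: Loose closed wooden box with a flat lid, 228 (its x) by 108 (its y) by 48 mm high, 0.7 kg, beside the board's other open y edge (the one without the tray), parallel to the board, its centre 176 mm from the board's, so 2 mm off it. To be left alone. Origin at the centre of its underside.
- square_stone: Loose flat grey stone lying on the board, 26 by 26 by 10 mm, about 20 g. Origin at its centre, axes along its sides, z up; turned up to 0.5 rad from the board.
- long_stone: Loose flat grey stone lying on the board, 36 (its x) by 22 (its y) by 10 mm, about 22 g. Origin at its centre, z up; its length lies along the board's x, turned by up to 0.5 rad.
- round_stone: Loose flat round grey stone lying on the board, 30 mm in diameter, 10 mm thick, rim slightly bevelled at the top, about 20 g. Origin at its centre, z up.
- bird: Small loose white plaster bird standing on the board, foot 25 mm in diameter, 45 mm tall, 36 mm from beak to tail, about 40 g. To be left standing. Origin at the centre of its underside. The three stones and the bird stand in four lanes across the board (local x about -90, -30, 30 and 90 mm, within 5 mm, in any order), each somewhere within 35 mm of the board's middle in local y, so that every stone has a straight free path along the board's y to the tray.
- jar: Loose closed paint jar standing on the table beyond the board, 52 mm in diameter, 60 mm tall, about 0.18 kg. To be left standing. Origin at the centre of its underside.

How it is judged:
At the end, for the whole second after the job is handed in: All three stones lie at rest inside the tray (centres within its walls and below its rim); the bird, the jar and the wooden box stand upright within 15 mm of where they were (x of square_stone in the frame of tray between -0.136 and 0.136 m and y of square_stone in the frame of tray between -0.051 and 0.051 m and z of each of square_stone, long_stone, round_stone in the frame of tray below 0.029 m and linear speed of each of square_stone, long_stone, round_stone below 0.02 m/s and x of long_stone in the frame of tray between -0.136 and 0.136 m and y of long_stone in the frame of tray between -0.051 and 0.051 m and x of round_stone in the frame of tray between -0.136 and 0.136 m and y of round_stone in the frame of tray between -0.051 and 0.051 m and distance of each of bird, jar, chest from where it was at the start of the episode below 0.015 m and angle between each of bird, jar, chest's own z axis and vertical below 0.2 rad); the robot touches nothing.
It fails at once if a stone is lifted (its centre more than 20 mm above where it lay on the board) (height (world z) of any of square_stone, long_stone, round_stone above 0.061 m).
It fails at once if a stone is pinched or pressed hard (over 15 N from the fingers) (contact force between the fingers and square_stone above 15 N or contact force between the fingers and long_stone above 15 N or contact force between the fingers and round_stone above 15 N).
It fails at once if the bird, the jar or the wooden box is shoved (over 15 mm) or tipped (over 0.2 rad) (distance of any of bird, jar, chest from where it was at the start of the episode above 0.015 m or angle between any of bird, jar, chest's own z axis and vertical above 0.2 rad).
It also fails if it takes over 72 s, if anything falls off the work surface, if the arm or the gripper's body presses on something with over 40 N, if the wrist force passes 120 N, or if a joint passes its speed limit or range.

### The arm

A 7-joint arm with a two-finger parallel gripper is mounted at the origin on the work surface. World frame = base frame: x ahead of the robot, y to its left, z up, the work surface at z = 0. Lengths are in m, angles in rad, forces in N, time in s.
With the tool pointing down it reaches from about 0.4 to 0.85 m from the base axis. Payload 10.4 kg.
Tool frame: the origin (TCP) lies on the centre line of the jaws, within the pads' length; the fingertips stand 14 mm ahead of it and the grasp point (between the pads) lies 5 mm behind it (tip_reach is the z of the fingertips in the tool frame, in m); z points along the fingers, x is the direction in which the jaws open and shut, and the axes are right-handed (so a half turn about z gives the same grasp; the last joint's range is limited). The gripper opens to 87 mm and grips with 3 to 60 N. Pads are 19 mm wide; open, the fingers measure 117 mm over their backs; the gripper's body (75 mm by 190 mm) begins 51 mm behind the grasp point.
Start: joints at [-1.237, 0.332, -0.065, 1.46, 0.022, 1.35, -0.088], TCP at [0.218, 0.586, 0.237] pointing down, gripper open.
Joint ranges: [-2.6, 2.6], [-0.5, 2.12], [-1.47, 1.34], [0.16, 2.42], [-1.27, 4.41], [0.06, 2.06], [-2.6, 2.6]. Speed limits (rad/s): [2.22, 2.22, 2.79, 2.79, 3.14, 3.14, 3.14].

### API

Orientations are given as a unit quaternion [x, y, z, w].
In Python, from bench import * gives the robot as it stands.
- The arm moves only by the tool carry_out, never from a script. Its argument "rows" is a list of rows, each a list of 5 numbers: the closure, from -1 (fully open) to 1 (shut), so that 0 is half open, then the shift along the tool's x, y, z in units of 30 mm (1.0 is 30 mm), then the turn about the tool's z in units of 5 degrees (1.0 is 5 degrees). In form: [[jaw, x, y, z, turn], ...]. A call has 1 to 20 rows; each row shifts and turns the pose as measured when the row begins, along the tool's axes as they then stand; what a row does not reach is not made up. A row lasts 1/12 s, in which the tool goes at most 41.7 mm and 7.16 degrees, less where a joint would pass 70% of its speed; a pose out of reach is approached as far as the arm can. A call is refused whole if a number of a shift passes 1 or a number of a turn 1, either way. A call with a gripper value outside its range is refused whole. The fingers move at their own pace and stop on an object; "force" is the grip in N (left out, the last holds). Time passes only in rows, so rows that do not move let the fingers close. It gives the time, the measured TCP pose, the force and the opening at its end, in the units of the state.
- read_state(): the state, without advancing time (a new reading comes with each control period).
- camera(name): name is "scene" or "top" or "wrist"; returns the picture (480x640x3 uint8, blue, green, red); there is no depth.
- camera_info(name): a dict with "fx", "fy", "cx", "cy" (pixels), "dist_coeffs" ([k1, k2, p1, p2, k3] as OpenCV has them; the pictures are not rectified), "extrinsics" (4x4, takes a point from camera to world coordinates); the wrist camera has in their place "tool_from_camera" (4x4, takes a point from camera to tool coordinates, whose origin is the TCP and whose axes are the tool frame's). Camera axes: x right, y down, z forward; pixel columns grow to the right and rows downward; lengths in m; the calibration is good to about 2 mm. A picture is of the moment at which its call begins: read the wrist's pose just before it. camera_info takes no time and is no camera call.
- close_job(): hands the job in, once; it reports no verdict.
Trained networks look in the newest picture that a camera, given by its name, has taken for a name from the list of things; names that differ only in an ending like _2 or _b are one class to them, and where a whole thing is asked for, a point or a joint stands for the part that bears it (a point fixed in the world has none). Each returns a list of dicts, best first, with "conf" (0 to 1); they miss things now and then, are a little off and sometimes report something else, mostly with a low value. They report only what shows in the picture. A call takes as long as a camera call.
- recognise(query, camera): "box" ([centre column, centre row, width, height] in pixels, round what is visible of it).
- silhouettes(query, camera): "mask" (480x640 bool, what is visible of it) and "box" ([centre column, centre row, width, height] in pixels, round what is visible of it).
- pinpoint(query, camera): "xy" ([column, row] in pixels: a listed point, or the origin of a listed thing).
The state is a dict: "time": time; "joint_positions": joint angles; "joint_vel": joint speeds; "joint_torque": joint torques, N m; "ee_pos": TCP position; "eef_rot": TCP orientation; "ft_force": force on the tool from outside, world axes, zero at the start; "torque": the same for the moment, N m; "width": finger opening in m.
Only numpy, scipy, OpenCV 4.12 (cv2) and the standard library are available. Lean on these libraries where they do the work, as an engineer would, in place of code of your own. Each camera call takes 0.05 s, during which the arm holds its last target. There are 200 camera calls.

## Working session

There is one attempt and no reset: what is moved stays moved. The work goes in short steps, Python scripts to look and compute and a tool call to move; the robot and the scene stay as the last step left them, time stands still between calls to the robot, and variables do not carry over. Pictures are saved under pics/ and viewed, about 8 in all and at most 12, crops included, and the job is handed in when it is done.

Besides the shell and the picture viewer there is one more tool, called after ">>>" as name([rows], argument=value, ...), one row to a line, values as JSON. carry_out: Moves the arm, as the interface text tells. Its arguments: {"type":"object","properties":{"rows":{"type":"array","items":{"type":"array","items":{"type":"number"}}},"force":{"type":"number"}},"required":["rows"]}

```bash
mkdir -p pics; cat > h.py <<'E'
from bench import *
import numpy as np, cv2
from scipy.spatial.transform import Rotation as R
def ray(name,uv,z):
    i=camera_info(name);K=np.array([[i['fx'],0,i['cx']],[0,i['fy'],i['cy']],[0,0,1]])
    p=cv2.undistortPoints(np.array(uv,float).reshape(-1,1,2),K,np.array(i['dist_coeffs']))[:,0]
    T=np.array(i['extrinsics']);d=np.c_[p,np.ones(len(p))]@T[:3,:3].T;o=T[:3,3]
    return (o+d*((z-o[2])/d[:,2])[:,None])[:,:2]
E
python3 - <<'E'
from h import *
s=read_state();print(s['time'],s['ee_pos'],s['eef_rot'],s['width'],R.from_quat(s['eef_rot']).as_matrix().round(3))
for c in('top','scene'):
    im=camera(c);cv2.imwrite(f'pics/{c}0.png',im)
    for n,z in (('board',.0),('tray',.0),('chest',0),('square_stone',.041),('long_stone',.041),('round_stone',.041),('bird',.036),('jar',0)):
        for r in pinpoint(n,c)[:2]: print(c,n,round(r['conf'],2),np.round(r['xy'],1),ray(c,[r['xy']],z).round(4))
    print(np.array(camera_info(c)['extrinsics']).round(3).tolist())
E
```

```text
0.0 [0.21815035 0.58528148 0.23574021] [ 8.21356695e-01  5.70414444e-01 -5.84445628e-04  4.48626196e-04] 0.0870947049684795 [[ 0.349  0.937 -0.   ]
 [ 0.937 -0.349 -0.001]
 [-0.001  0.    -1.   ]]
top board 0.65 [305.5 296.2] [[0.5419 0.0693]]
top tray 0.58 [436.4 310.9] [[ 0.524  -0.1102]]
top chest 0.94 [180.3 280. ] [[0.5622 0.2462]]
top square_stone 0.67 [319.9 320.5] [[0.5096 0.0466]]
top long_stone 0.63 [332.9 224.5] [[0.6358 0.0312]]
top round_stone 0.77 [288.6 274. ] [[0.5697 0.0887]]
top round_stone 0.55 [302.1 364.7] [[0.4527 0.0687]]
top bird 0.56 [298.5 360.9] [[0.457  0.0739]]
top bird 0.23 [290.5 276.2] [[0.5671 0.0867]]
top jar 0.71 [288.  124.6] [[0.7877 0.0991]]
[[0.014, -0.993, 0.119, 0.523], [-0.999, -0.008, 0.047, 0.007], [-0.045, -0.12, -0.992, 0.753], [0.0, 0.0, 0.0, 1.0]]
scene board 0.72 [378.  235.6] [[0.542  0.0667]]
scene tray 0.82 [278.9 197.7] [[ 0.5225 -0.1121]]
scene tray 0.74 [375.5 198.1] [[0.4606 0.0364]]
scene chest 0.76 [490.7 276.5] [[0.5568 0.2432]]
scene square_stone 0.5 [372.7 196.5] [[0.5041 0.0419]]
scene long_stone 0.8 [333.2 252.7] [[0.6366 0.0277]]
scene long_stone 0.44 [338.2 371.2] [[0.8027 0.0983]]
scene round_stone 0.78 [386.1 233.3] [[0.5723 0.0844]]
scene bird 0.8 [396.3 186.1] [[0.4597 0.0677]]
scene jar 0.77 [337.4 371.3] [[0.782 0.091]]
[[-0.371, 0.671, -0.642, 1.065], [0.928, 0.282, -0.242, 0.178], [0.019, -0.686, -0.728, 0.547], [0.0, 0.0, 0.0, 1.0]]
```

```bash
ls pics
```

```text
scene0.png
top0.png
```

View pics/top0.png

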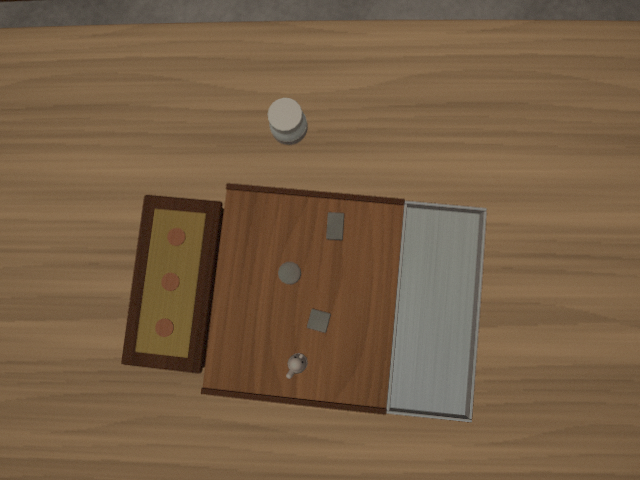

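View pics/scene0.png

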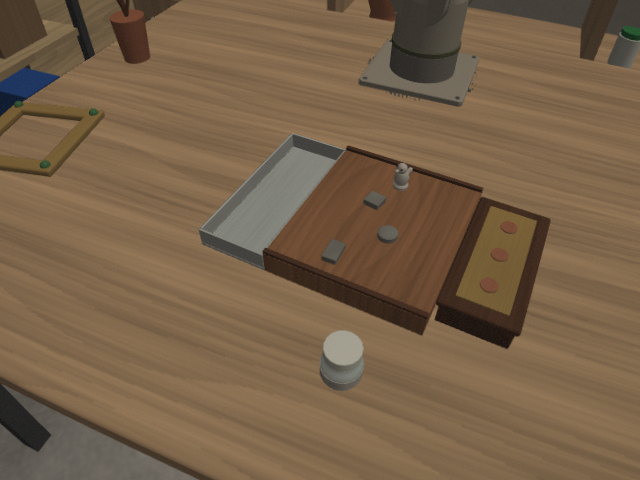

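The top view has the tray on the right (-y). The stones are the long one at (335,226), the round one at (289,273) and the square one at (319,320). The bird is in the nearest lane at (297,364), the jar is beyond the board at (287,120), and the chest is on the left. Next I fit the frames from the masks.

```bash
python3 - <<'E'
from h import *
im=camera('top')
def m(n): 
    r=silhouettes(n,'top'); return r
# tray rim corners & chest
for n,z in(('tray',.032),('chest',.048),('board',.042)):
    r=m(n)[0]; c=max(cv2.findContours(r['mask'].astype(np.uint8),0,2)[0],key=cv2.contourArea)
    w=ray('top',c[:,0],z); (cx,cy),s,a=cv2.minAreaRect((w*1000).astype(np.float32)); print(n,round(r['conf'],2),round(cx),round(cy),np.round(s),round(a,1))
print('board corners px',ray('top',[[228,186],[405,201],[387,412],[203,393]],.042).round(4).tolist())
yaw=-0.1;B=np.array([.542,.068])
for n in('square_stone','long_stone','round_stone','bird'):
  for r in m(n)[:3]:
    c=max(cv2.findContours(r['mask'].astype(np.uint8),0,2)[0],key=cv2.contourArea)
    w=ray('top',c[:,0],.046 if n!='bird' else .036); (cx,cy),s,a=cv2.minAreaRect((w*1000).astype(np.float32)); print(n,round(r['conf'],2),r['box'],round(cx),round(cy),np.round(s),round(a,1))
E
```

```text
tray 0.73 527 -106 [112. 281.] 84.8Traceback (most recent call last):
  File "<stdin>", line 7, in <module>
IndexError: list index out of range
```

```bash
python3 - <<'E'
from h import *
im=camera('top')
for n,z in(('chest',.048),('board',.042),('square_stone',.046),('long_stone',.046),('round_stone',.046),('bird',.036)):
  for r in silhouettes(n,'top')[:2]:
    c=max(cv2.findContours(r['mask'].astype(np.uint8),0,2)[0],key=cv2.contourArea)
    w=ray('top',c[:,0],z); (cx,cy),s,a=cv2.minAreaRect((w*1000).astype(np.float32)); print(n,round(r['conf'],2),np.round(r['box']),round(cx),round(cy),np.round(s),round(a,1))
print('board corners px',ray('top',[[228,186],[405,201],[387,412],[203,393]],.042).round(4).tolist())
E
```

```text
board 0.74 [303. 297. 198. 230.] 542 68 [240. 281.] 85.0
square_stone 0.96 [318. 319.  23.  24.] 510 49 [26. 27.] 75.6
long_stone 0.48 [297. 363.  18.  24.] 452 76 [25. 32.] 86.3
round_stone 0.74 [337. 224.  22.  30.] 634 29 [24. 37.] 87.2
round_stone 0.58 [290. 274.  22.  19.] 572 88 [29. 29.] 0.7
bird 0.9 [297. 364.  16.  24.] 452 76 [31. 25.] 1.2
board corners px [[0.6874, 0.1733], [0.6678, -0.0638], [0.3954, -0.0405], [0.414, 0.1968]]
```

>>> carry_out([
  [0.77,0,0,0,1],
  [0.77,0,0,0,1],
  [0.77,0,0,0,1],
  [0.77,0,0,0,1],
  [0.77,0,0,0,1],
  [0.77,0,0,0,1],
  [0.77,0,0,0,1],
  [0.77,0,0,0,1],
  [0.77,0,0,0,1],
  [0.77,0,0,0,1],
  [0.77,0,0,0,1],
  [0.77,0,0,0,1],
  [0.77,0,0,0,1],
  [0.77,0,0,0,1],
  [0.77,0,0,0,1],
  [0.77,0,0,0,0],
], force=10)

```text
time: 2.73
ee_pos: [0.2181, 0.5857, 0.2366]
eef_rot: [0.997, -0.08, -0.0, -0.0]
ft_force: [0.9, -0.1, 0.3]
width: 0.0104
```

>>> carry_out([
  [0.77,0,0,0,-0.85],
  [0.77,0,0,0,0],
  [0.77,0.7,0.9,0,0],
  [0.77,0.7,0.9,0,0],
  [0.77,0.7,0.9,0,0],
  [0.77,0.7,0.9,0,0],
  [0.77,0.7,0.9,0,0],
  [0.77,0.7,0.9,0,0],
  [0.77,0.7,0.9,0,0],
  [0.77,0.7,0.9,0,0],
  [0.77,0.7,0.9,0,0],
  [0.77,0.7,0.9,0,0],
  [0.77,0.7,0.9,0,0],
  [0.77,0.7,0.9,0,0],
  [0.77,0.7,0.9,0,0],
  [0.77,0.7,0.9,0,0],
  [0.77,0,0,0,0],
  [0.77,0,0,0,0],
])

```text
time: 4.23
ee_pos: [0.4932, 0.1686, 0.2361]
eef_rot: [0.999, -0.033, 0.001, -0.003]
ft_force: [-0.6, 0.8, -0.8]
width: 0.0101
```

```bash
cat > g.py <<'E'
from h import *
import sys
B=np.array([.542,.068]);t=-.087;M=np.array([[np.cos(t),np.sin(t)],[-np.sin(t),np.cos(t)]])
s=read_state();l=M@(np.array(s['ee_pos'])[:2]-B);a=R.from_quat(s['eef_rot']).as_matrix()
print('t',round(s['time'],2),'local',(l*1000).round(1),'z',round(s['ee_pos'][2]*1000,1),'yaw',np.degrees(np.arctan2(a[1,0],a[0,0])).round(2),'F',np.round(s['ft_force'],1))
for g in sys.argv[1:]:
    lx,ly,z=map(float,g.split(','));v=np.array([lx-l[0]*1e3,-(ly-l[1]*1e3),s['ee_pos'][2]*1e3-z]);print(g,'units x,y,z',(v/30).round(2))
E
python3 g.py -- 2>/dev/null || python3 g.py " -28,32,100" " -28,32,53.5"
```

```text
t 4.23 local [-57.3  96. ] z 236.1 yaw -3.83 F [-0.6  0.8 -0.8]
t 4.23 local [-57.3  96. ] z 236.1 yaw -3.83 F [-0.6  0.8 -0.8]
 -28,32,100 units x,y,z [0.98 2.13 4.54]
 -28,32,53.5 units x,y,z [0.98 2.13 6.09]
```

>>> carry_out([
  [0.77,0.5,0.8,0,0.25],
  [0.77,0.5,0.8,0,0],
  [0.77,0.1,0.7,0,0],
  [0.77,0,0,0.8,0],
  [0.77,0,0,0.8,0],
  [0.77,0,0,0.8,0],
  [0.77,0,0,0.8,0],
  [0.77,0,0,0.8,0],
  [0.77,0,0,0,0],
  [0.77,0,0,0,0],
])

```text
time: 5.07
ee_pos: [0.5216, 0.1019, 0.1137]
eef_rot: [0.999, -0.04, 0.003, -0.005]
ft_force: [-0.4, -0.2, 0.7]
width: 0.01
```

```bash
python3 g.py " -28,32,53.5"; python3 - <<'E'
from h import *
im=camera('top');cv2.imwrite('pics/top1.png',cv2.resize(im[170:430,180:500],None,fx=2.4,fy=2.4))
E
```

```text
t 5.07 local [-23.3  32. ] z 113.7 yaw -4.57 F [-0.4 -0.2  0.7]
 -28,32,53.5 units x,y,z [-0.16  0.    2.01]
```

View pics/top1.png

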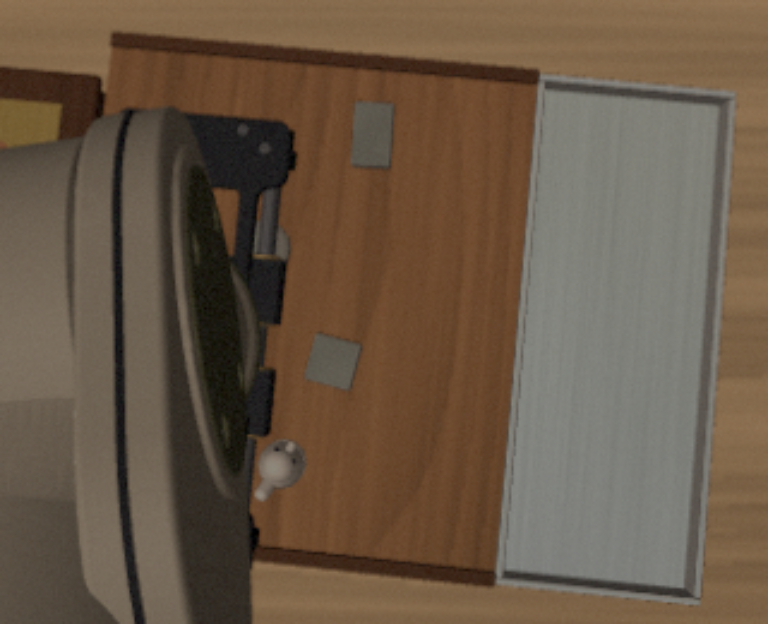

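The crop shows the square stone at (333,362), ahead of the fingers. The bird at (280,463) is off to the side, and its clearance to the knuckles needs checking. I'll descend part of the way and look from the scene camera.

>>> carry_out([
  [0.77,0,0,0.5,0.1],
  [0.77,0,0,0.5,0],
  [0.77,0,0,0.5,0],
  [0.77,0,0,0.3,0],
  [0.77,0,0,0,0],
  [0.77,0,0,0,0],
])

```text
time: 5.62
ee_pos: [0.527, 0.107, 0.0675]
eef_rot: [0.999, -0.042, 0.008, -0.008]
ft_force: [-0.4, -0.6, -0.4]
width: 0.01
```

```bash
python3 g.py " -23,32,53.5"; python3 - <<'E'
from h import *
im=camera('scene')
w=camera('wrist')
cv2.imwrite('pics/s2.png',np.vstack([cv2.resize(im[100:300,230:530],(600,400))[:, :],cv2.resize(w,(600,450))])[:850] if 0 else np.hstack([cv2.resize(im[120:290,300:460],(400,425)),cv2.resize(w[:, :],(400,425))]))
E
```

```text
t 5.62 local [-18.3  37.6] z 67.5 yaw -4.85 F [-0.4 -0.6 -0.4]
 -23,32,53.5 units x,y,z [-0.16  0.19  0.47]
```

View pics/s2.png

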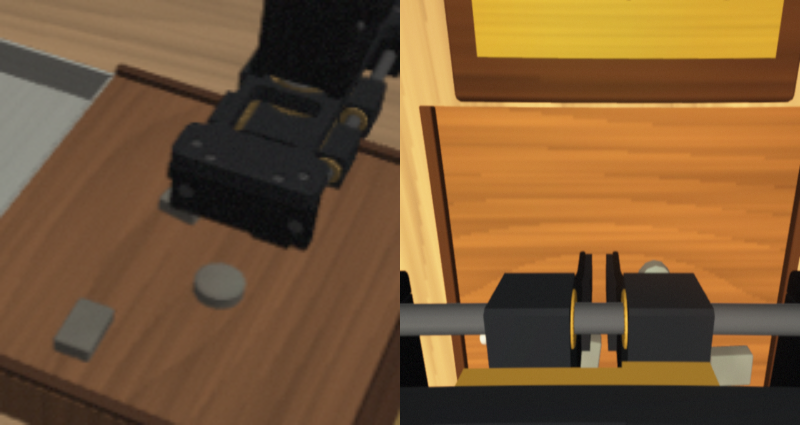

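The wrist view shows thin finger plates with free board around them. The bird, a small white patch at (485,338), is clear, and the square stone is under the bar. I'll go down to pushing height.

>>> carry_out([
  [0.77,-0.15,0,0.25,0],
  [0.77,-0.1,0,0.2,0],
  [0.77,0,0,0,0],
  [0.77,0,0,0,0],
])

```text
time: 6.05
ee_pos: [0.5202, 0.1084, 0.0548]
eef_rot: [0.999, -0.042, 0.01, -0.009]
ft_force: [0.6, -0.8, 0.0]
width: 0.01
```

```bash
python3 g.py " -23,-140,53.5"
```

```text
t 6.05 local [-25.2  38.4] z 54.8 yaw -4.86 F [ 0.6 -0.8  0. ]
 -23,-140,53.5 units x,y,z [0.07 5.95 0.04]
```

>>> carry_out([
  [0.77,0,0.25,0.02,0],
  [0.77,0,0.25,0,0],
  [0.77,0,0.25,0,0],
  [0.77,0,0.2,0,0],
  [0.77,0,0.2,0,0],
  [0.77,0,0.2,0,0],
  [0.77,0,0.2,0,0],
])

```text
time: 6.63
ee_pos: [0.5161, 0.0574, 0.0536]
eef_rot: [0.999, -0.042, 0.01, -0.009]
ft_force: [0.9, 1.1, 0.0]
width: 0.0101
```

```bash
python3 g.py " -23,-140,53.5";python3 -c "
from h import *
print(R.from_quat(read_state()['eef_rot']).as_matrix().round(3))"
```

```text
t 6.63 local [-24.9 -12.8] z 53.6 yaw -4.86 F [0.9 1.1 0. ]
 -23,-140,53.5 units x,y,z [0.06 4.24 0.  ]
[[ 0.996 -0.084  0.021]
 [-0.085 -0.996  0.018]
 [ 0.019 -0.02  -1.   ]]
```

>>> carry_out([
  [0.77,0,0.2,-0.01,0],
  [0.77,0,0.2,-0.01,0],
  [0.77,0,0.2,-0.01,0],
  [0.77,0,0.2,-0.01,0],
  [0.77,0,0.2,-0.01,0],
  [0.77,0,0.2,-0.01,0],
  [0.77,0,0.2,-0.01,0],
  [0.77,0,0.2,-0.01,0],
])

```text
time: 7.3
ee_pos: [0.5115, 0.004, 0.0552]
eef_rot: [0.999, -0.043, 0.01, -0.009]
ft_force: [0.8, -0.1, 0.2]
width: 0.0099
```

```bash
python3 g.py " -23,-140,53.5"; python3 - <<'E'
from h import *
im=camera('scene')
cv2.imwrite('pics/s3.png',cv2.resize(im[120:320,200:500],(750,500)))
E
```

```text
t 7.3 local [-24.8 -66.4] z 55.2 yaw -4.89 F [ 0.8 -0.1  0.2]
 -23,-140,53.5 units x,y,z [0.06 2.45 0.06]
```

View pics/s3.png

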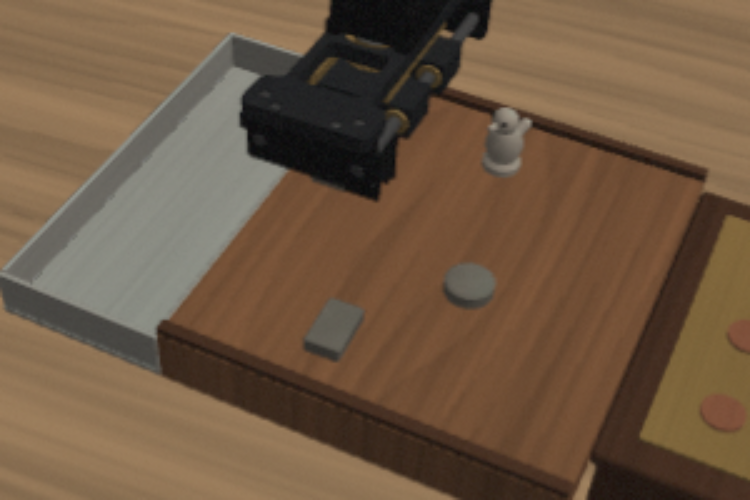

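The square stone has moved ahead of the hand and isn't left behind it. The bird at (505,140) and the other two stones haven't moved. I'll continue over the edge.

>>> carry_out([
  [0.77,0,0.2,0.01,0],
  [0.77,0,0.2,0.01,0],
  [0.77,0,0.2,0,0],
  [0.77,0,0.2,0,0],
  [0.77,0,0.2,0,0],
  [0.77,0,0.2,0,0],
  [0.77,0,0.2,0,0],
  [0.77,0,0.2,0,0],
  [0.77,0,0.2,0,0],
  [0.77,0,0.2,0,0],
  [0.77,0,0.2,0,0],
  [0.77,0,0.2,0,0],
  [0.77,0,0,-0.4,0],
  [0.77,0,0,-0.7,0],
  [0.77,0,0,-0.7,0],
  [0.77,0,0,0,0],
  [0.77,0,0,0,0],
])

```text
time: 8.77
ee_pos: [0.5025, -0.0797, 0.1114]
eef_rot: [0.999, -0.044, 0.01, -0.009]
ft_force: [0.2, -0.7, -1.6]
width: 0.0099
```

```bash
python3 g.py "30,72,100" "30,72,53.5"; python3 - <<'E'
from h import *
im=camera('scene')
cv2.imwrite('pics/s4.png',cv2.resize(im[120:320,200:500],(750,500)))
E
```

```text
t 8.77 local [ -26.5 -150.6] z 111.4 yaw -5.1 F [ 0.2 -0.7 -1.6]
30,72,100 units x,y,z [ 1.88 -7.42  0.38]
30,72,53.5 units x,y,z [ 1.88 -7.42  1.93]
```

View pics/s4.png

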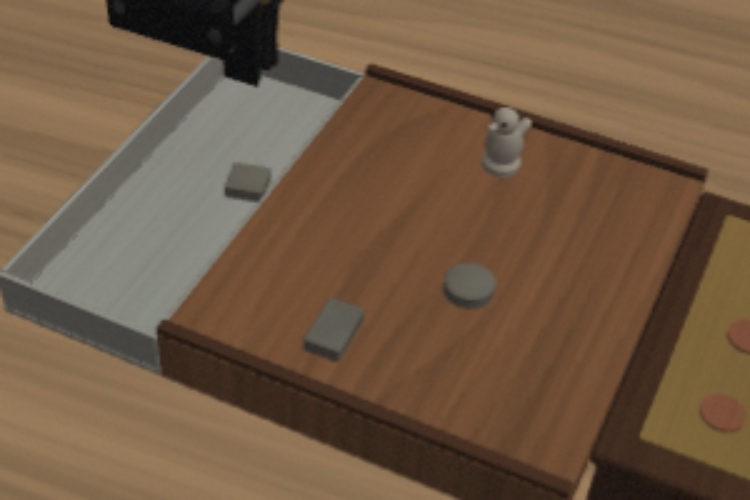

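The square stone is in the tray at (248,181). The bird and the other stones are undisturbed. The round stone is next.

>>> carry_out([
  [0.77,0.2,-0.5,0,0],
  [0.77,0.2,-0.85,0,0],
  [0.77,0.2,-0.85,0,0],
  [0.77,0.2,-0.85,0,0],
  [0.77,0.2,-0.85,0,0],
  [0.77,0.2,-0.85,0,0],
  [0.77,0.2,-0.85,0,0],
  [0.77,0.2,-0.85,0,0],
  [0.77,0.2,-0.6,0,0],
  [0.77,0,0,0,0],
  [0.77,0,0,0,0],
])

```text
time: 9.73
ee_pos: [0.5748, 0.1359, 0.1103]
eef_rot: [0.999, -0.045, 0.006, -0.008]
ft_force: [0.6, -1.6, -0.6]
width: 0.0097
```

```bash
python3 g.py "27,72,80" "27,72,53.5";python3 -c "
from h import *
print(R.from_quat(read_state()['eef_rot']).as_matrix().round(3))"
```

```text
t 9.73 local [26.8 70.5] z 110.3 yaw -5.19 F [ 0.6 -1.6 -0.6]
27,72,80 units x,y,z [ 0.01 -0.05  1.01]
27,72,53.5 units x,y,z [ 0.01 -0.05  1.89]
[[ 0.996 -0.09   0.012]
 [-0.09  -0.996  0.015]
 [ 0.011 -0.016 -1.   ]]
```

>>> carry_out([
  [0.77,-0.05,0,0.5,0],
  [0.77,-0.05,0,0.5,0],
  [0.77,0,0,0.4,0],
  [0.77,0,0,0.25,0],
  [0.77,0,0,0,0],
  [0.77,0,0,0,0],
])

```text
time: 10.23
ee_pos: [0.5709, 0.1326, 0.0571]
eef_rot: [0.999, -0.047, 0.004, -0.006]
ft_force: [0.3, 0.0, 0.4]
width: 0.0098
```

```bash
python3 g.py "27,72,53.5"
```

```text
t 10.23 local [23.2 66.8] z 57.1 yaw -5.38 F [0.3 0.  0.4]
27,72,53.5 units x,y,z [ 0.13 -0.17  0.12]
```

>>> carry_out([
  [0.77,0.13,0,0.12,0.05],
  [0.77,0,0,0,0],
  [0.77,0,0.2,0,0],
  [0.77,0,0.2,0,0],
  [0.77,0,0.2,0,0],
  [0.77,0,0.2,0,0],
  [0.77,0,0.2,-0.01,0],
  [0.77,0,0.2,0,0],
  [0.77,0,0.2,0,0],
  [0.77,0,0.2,-0.01,0],
  [0.77,0,0.2,0,0],
])

```text
time: 11.15
ee_pos: [0.571, 0.0725, 0.0559]
eef_rot: [0.999, -0.05, 0.006, -0.007]
ft_force: [0.5, 0.2, -0.4]
width: 0.0101
```

```bash
python3 g.py "27,-145,53.5"
```

```text
t 11.15 local [28.5  7. ] z 55.9 yaw -5.72 F [ 0.5  0.2 -0.4]
27,-145,53.5 units x,y,z [-0.05  5.07  0.08]
```

>>> carry_out([
  [0.77,0,0.2,0.04,-0.1],
  [0.77,0,0.2,0.03,0],
  [0.77,0,0.2,0,0],
  [0.77,0,0.2,0,0],
  [0.77,0,0.2,0,0],
  [0.77,0,0.2,0,0],
  [0.77,0,0.2,0,0],
  [0.77,0,0.2,0,0],
  [0.77,0,0.2,0,0],
])

```text
time: 11.9
ee_pos: [0.5656, 0.0131, 0.0528]
eef_rot: [0.999, -0.045, 0.007, -0.007]
ft_force: [0.3, 0.4, -0.1]
width: 0.01
```

```bash
python3 g.py "27,-145,53.5"; python3 - <<'E'
from h import *
im=camera('scene')
cv2.imwrite('pics/s5.png',cv2.resize(im[120:320,200:500],(750,500)))
E
```

```text
t 11.9 local [ 28.3 -52.7] z 52.8 yaw -5.16 F [ 0.3  0.4 -0.1]
27,-145,53.5 units x,y,z [-0.04  3.08 -0.02]
```

View pics/s5.png

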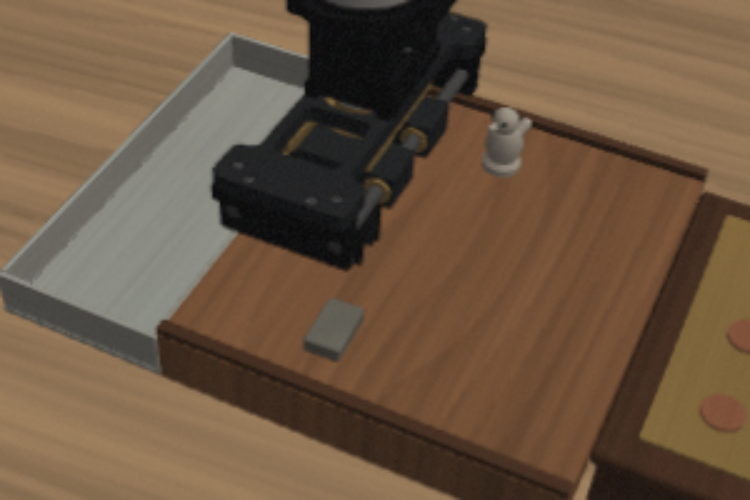

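The round stone has left its place and is being carried ahead of the fingers. The long stone at (333,328) and the bird are untouched. I'll continue, holding height at about -0.01 z per two rows.

>>> carry_out([
  [0.77,0,0.2,-0.01,0],
  [0.77,0,0.2,-0.01,0],
  [0.77,0,0.2,-0.01,0],
  [0.77,0,0.2,0,0],
  [0.77,0,0.2,-0.01,0],
  [0.77,0,0.2,0,0],
  [0.77,0,0.2,-0.01,0],
  [0.77,0,0.2,0,0],
  [0.77,0,0.2,0,0],
  [0.77,0,0.2,0,0],
  [0.77,0,0.2,0,0],
  [0.77,0,0.2,0,0],
  [0.77,0,0.2,0,0],
  [0.77,0,0.2,0,0],
  [0.77,0,0,-0.4,0],
  [0.77,0,0,-0.7,0],
  [0.77,0,0,-0.7,0],
  [0.77,0,0,0,0],
  [0.77,0,0,0,0],
])

```text
time: 13.53
ee_pos: [0.5553, -0.084, 0.1114]
eef_rot: [0.999, -0.047, 0.006, -0.007]
ft_force: [0.3, 0.1, -1.0]
width: 0.0101
```

```bash
python3 g.py "93,25,100" "93,25,53.5"; python3 - <<'E'
from h import *
im=camera('scene')
cv2.imwrite('pics/s6.png',cv2.resize(im[120:320,200:500],(750,500)))
E
```

```text
t 13.53 local [  26.4 -150.3] z 111.4 yaw -5.38 F [ 0.3  0.1 -1. ]
93,25,100 units x,y,z [ 2.22 -5.84  0.38]
93,25,53.5 units x,y,z [ 2.22 -5.84  1.93]
```

View pics/s6.png

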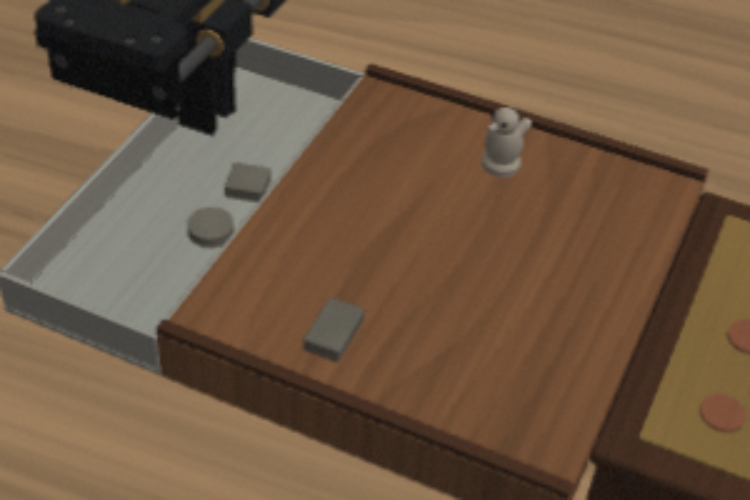

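The round stone is in the tray at (210,226), next to the square one. The long stone is last.

>>> carry_out([
  [0.77,0.3,-0.5,0,0],
  [0.77,0.33,-0.85,0,0],
  [0.77,0.33,-0.85,0,0],
  [0.77,0.33,-0.85,0,0],
  [0.77,0.33,-0.85,0,0],
  [0.77,0.33,-0.85,0,0],
  [0.77,0.33,-0.85,0,-0.05],
  [0.77,0,0,0,0],
  [0.77,0,0,0,0],
])

```text
time: 14.33
ee_pos: [0.642, 0.0893, 0.1101]
eef_rot: [0.999, -0.045, 0.003, -0.007]
ft_force: [0.1, -0.3, -0.3]
width: 0.0101
```

```bash
python3 g.py "94,25,53.5"
```

```text
t 14.33 local [97.8 29.9] z 110.1 yaw -5.11 F [ 0.1 -0.3 -0.3]
94,25,53.5 units x,y,z [-0.13  0.16  1.89]
```

>>> carry_out([
  [0.77,-0.07,0,0.5,0],
  [0.77,-0.07,0,0.5,0],
  [0.77,0,0,0.4,0],
  [0.77,0,0,0.25,0],
  [0.77,0,0,0,0],
  [0.77,0,0,0,0],
])

```text
time: 14.83
ee_pos: [0.6369, 0.091, 0.0563]
eef_rot: [0.999, -0.044, 0.002, -0.007]
ft_force: [-0.4, 0.4, 1.2]
width: 0.0099
```

```bash
python3 g.py "94,25,53.5"
```

```text
t 14.83 local [92.6 31.2] z 56.3 yaw -5.06 F [-0.4  0.4  1.2]
94,25,53.5 units x,y,z [0.05 0.21 0.09]
```

>>> carry_out([
  [0.77,0.03,0,0.1,0],
  [0.77,0,0,0,0],
  [0.77,0,0.2,0,0],
  [0.77,0,0.2,0,0],
  [0.77,0,0.2,0,0],
  [0.77,0,0.2,0,0],
  [0.77,0,0.2,0,0],
  [0.77,0,0.2,0,0],
  [0.77,0,0.2,0,0],
  [0.77,0,0.2,0,0],
  [0.77,0,0.2,0,0],
  [0.77,0,0.2,0,0],
])

```text
time: 15.83
ee_pos: [0.6339, 0.0242, 0.0553]
eef_rot: [0.999, -0.045, 0.004, -0.007]
ft_force: [0.2, 0.4, 0.6]
width: 0.0096
```

```bash
python3 g.py "94,-145,53.5"
```

```text
t 15.83 local [ 95.4 -35.7] z 55.3 yaw -5.16 F [0.2 0.4 0.6]
94,-145,53.5 units x,y,z [-0.05  3.64  0.06]
```

>>> carry_out([
  [0.77,0,0.2,0.03,0],
  [0.77,0,0.2,0.02,0],
  [0.77,0,0.2,-0.01,0],
  [0.77,0,0.2,0,0],
  [0.77,0,0.2,-0.01,0],
  [0.77,0,0.2,0,0],
  [0.77,0,0.2,0,0],
  [0.77,0,0.2,0,0],
  [0.77,0,0.2,0,0],
])

```text
time: 16.58
ee_pos: [0.6284, -0.0354, 0.0533]
eef_rot: [0.999, -0.045, 0.004, -0.007]
ft_force: [-0.4, -0.6, 0.4]
width: 0.0099
```

```bash
python3 g.py "94,-145,53.5"
```

```text
t 16.58 local [ 95.  -95.5] z 53.3 yaw -5.14 F [-0.4 -0.6  0.4]
94,-145,53.5 units x,y,z [-0.03  1.65 -0.01]
```

>>> carry_out([
  [0.77,0,0.2,-0.01,0],
  [0.77,0,0.2,0,0],
  [0.77,0,0.2,-0.01,0],
  [0.77,0,0.2,0,0],
  [0.77,0,0.2,0,0],
  [0.77,0,0.2,0,0],
  [0.77,0,0.2,0,0],
  [0.77,0,0.2,0,0],
  [0.77,0,0,-0.4,0],
  [0.77,0,0,-0.8,0],
  [0.77,0,0,-0.8,0],
  [0.77,0,0,-0.8,0],
  [0.77,0,0,-0.8,0],
  [0.77,0,0,0,0],
  [0.77,0,0,0,0],
  [0.77,0,0,0,0],
])

```text
time: 17.92
ee_pos: [0.6219, -0.093, 0.1711]
eef_rot: [0.999, -0.046, 0.004, -0.007]
ft_force: [0.0, 0.2, -0.8]
width: 0.01
```

```bash
python3 g.py; python3 - <<'E'
from h import *
im=camera('scene');cv2.imwrite('pics/s7.png',cv2.resize(im[120:420,200:560],(720,600)))
for n,z in (('square_stone',.009),('long_stone',.009),('round_stone',.009),('bird',.036),('jar',0),('chest',0)):
    for r in pinpoint(n,'scene')[:2]: print(n,round(r['conf'],2),ray('scene',[r['xy']],z).round(4))
E
```

```text
t 17.92 local [  93.6 -153.4] z 171.1 yaw -5.32 F [ 0.   0.2 -0.8]
square_stone 0.74 [[ 0.5085 -0.0821]]
long_stone 0.78 [[ 0.6246 -0.0954]]
round_stone 0.62 [[ 0.5523 -0.0855]]
bird 0.71 [[0.463  0.0737]]
jar 0.56 [[0.7821 0.0919]]
chest 0.93 [[0.5614 0.241 ]]
chest 0.5 [[ 0.5443 -0.0912]]
```

View pics/s7.png

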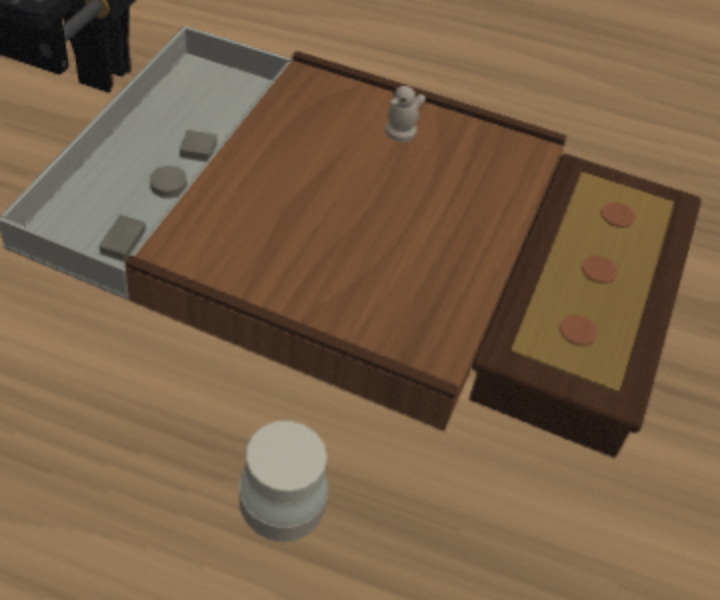

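All three stones lie in the tray at (198,145), (168,181) and (123,238). The bird, jar and chest are standing where they were, and the hand is clear.

```bash
python3 -c "
from bench import *
print(close_job())"
```

```text
the job is handed in; nothing more can be done
None
```

All three stones are in the tray, and I handed the job in at about 18 s of the 72 s allowed. With the fingers almost shut, I swept each stone along its own lane and over the right-hand (-y) edge. The order was square, round, then long, at roughly 80 mm/s with the tips about 3–6 mm above the board.

- **Stones:** In the last scene picture they lie flat on the tray floor. Their measured positions fall well inside the walls: square (0.509, -0.082), round (0.552, -0.086) and long (0.625, -0.095).
- **Bird, jar and wooden box:** All three stand upright. The scene camera put each within about 7 mm of its first reading, close to the scatter of those measurements. The bird differs most, and it looks unmoved in the pictures.
- **Contact:** In the wrist-force readings between moves, no component passed 1.6 N. I had no direct reading of the finger force on each stone. At the end the hand was clear, about 0.12 m above the tray rim.
- **Disagreements:** The networks mislabelled a few things with low to middling confidence, such as the bird as a stone and the tray as the box. They also missed the box in one picture. I settled these against the pictures. The tool also picked up a tilt of about 1.5° and a few millimetres of height drift, which I corrected along the way.

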